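# Park the strop in its bay behind the post

### The arm

A 6-joint arm with a two-finger parallel gripper is mounted at the origin on the work surface. World frame = base frame: x ahead of the robot, y to its left, z up, the work surface at z = 0. Lengths are in mm, angles in rad, forces in N, time in s.
With the tool pointing down it reaches from about 400 to 925 mm from the base axis. Payload 12.5 kg.
Tool frame: the origin (TCP) lies midway between the tips of the shut fingers; the grasp point (between the pads) lies 19 mm behind it (env.tcp_to_grasp is the distance from the TCP to the grasp point, in mm); z points along the fingers, y is the line along which they close (so a half turn about z gives the same grasp; the last joint's range is limited). The gripper opens to 95 mm and grips with 3 to 60 N. Pads are 20 mm wide; open, the fingers measure 119 mm over their backs; the gripper's body (75 mm by 180 mm) begins 59 mm behind the grasp point.
Start: joints at [1.159, 0.491, 1.559, -0, 1.092, -0.106], TCP at [188.143, 596.028, 214.661] pointing down, gripper open.
Joint ranges: [-3.1, 3.1], [-0.84, 2.19], [0.05, 2.79], [-1.13, 4.28], [0.06, 2.93], [-2.69, 2.69]. Speed limits (rad/s): [2.22, 2.22, 2.79, 3.14, 3.14, 3.14].

### API

Orientations are given as [roll, pitch, yaw] about the fixed x, y, z axes, in that order (R = Rz(yaw) Ry(pitch) Rx(roll)).
In Python, from cell import env gives the robot as it stands. The module is installed in compiled form; this text tells all that it offers.
- The arm moves only by the tool step_arm, never from a script. Its argument "plan" is a list that holds one entry, the list of rows, each a list of 5 numbers: the shift along the tool's x, y, z in mm, then the turn about the tool's z in degrees, then the opening, from -1 (shut) to 1 (fully open). A call has 1 to 8 rows; each row is the pose to reach, as a shift and turn from the pose commanded when the call began, along the tool's axes at that moment; what a row does not reach only later rows make up. A row lasts 1/12 s, in which the tool goes at most 41.7 mm and 7.16 degrees, less where a joint would pass 70% of its speed; a pose out of reach is approached as far as the arm can. A call with a gripper value outside its range is refused whole. The fingers move at their own pace and stop on an object; the grip force is fixed at half the most. Time passes only in rows, so rows that repeat a pose let the fingers close. It gives the time, the measured TCP pose, the force, the opening and the grip force at its end, in the units of the state.
- env.state(): the state, without advancing time (a new reading comes with each control period).
- env.read_camera(name): name is "side" or "top" or "wrist"; returns the picture (420x560x3 uint8, blue, green, red); there is no depth.
- env.get_calibration(name): a dict with "K" (3x3 intrinsics, pixels), "D" ([k1, k2, p1, p2, k3] as OpenCV has them; the pictures are not rectified), "extrinsics" (4x4, takes a point from world to camera coordinates). Camera axes: x right, y up, looking along -z (the intrinsics and any distortion apply to the point x, -y, -z); pixel columns grow to the right and rows downward; lengths in mm; the calibration is good to about 2 mm. A picture is of the moment at which its call begins: read the wrist's pose just before it. get_calibration takes no time and is no camera call; for the wrist camera it gives the pose at the moment of the call.
- env.job_done(): hands the job in; it is judged then, once.
The state is a dict: "t": time; "joints": joint angles; "qvel": joint speeds; "tau": joint torques, N m; "eef_pos": TCP position; "tcp_rot": TCP orientation; "ft_force": force on the tool from outside, world axes, zero at the start; "moment": the same for the moment, N m; "opening": opening from 0.0 (shut) to 1.0 (fully open); "grip_force": force on a finger pad.
Only numpy, scipy, OpenCV 4.12 (cv2) and the standard library are available. Lean on these libraries where they do the work, as an engineer would, in place of code of your own. Each camera call takes 0.05 s, during which the arm holds its last target. There are 200 camera calls.

### The job

Put the long leather-faced strop away in the open wooden bay: push it along the bench with the fingertips, one end and then the other, angling it past the steel post, until it lies flat along the bay's back fence with the post in front of it, then leave it there. Never lift or pinch it, or get the fingers either side of it, and leave the bottle, the spool and the jar where they stand.

Things in the scene. Friction and masses are not known exactly. Their poses are not given: they have to be found in the camera images.
- bay: Fixed three-sided bay of pale wooden fences, no floor. Origin on the bench at the centre of its inside, 90 mm deep (x -45 to 45) by 360 mm long (y -180 to 180). Own x points away from the robot, to the back fence (inner face x = 45 mm); y to the left, along the bay. Open mouth at x = -45 mm. Fences 14 mm thick, 22 mm high; the end fences run from mouth to back.
- post: Fixed upright round steel post, 24 mm in diameter, 50 mm high, origin at its foot. It stands before the bay's mouth, left of the middle (about x -55, y 85 mm in the bay's frame): the opening between it and the right end fence is shorter than the strop; about 88 mm is free between post and back fence. The dark disc at its foot is flush with the bench.
- strop: Loose dark wooden bar with a brown leather top, 280 mm long (own y), 36 mm wide (own x), 30 mm high, about 0.25 kg; slides on the bench with friction. Origin at the centre of its underside. Starts in front of the bay, shifted right so that its left end is clear of the post, roughly parallel to the bay, own y to the left. Never lifted or straddled by the fingers.
- strop_left (a point): Centre of the strop's left end face (own y = +140 mm, 15 mm up).
- strop_right (a point): Centre of the strop's right end face (own y = -140 mm, 15 mm up).
- glue_bottle: Bystander: loose white bottle, 54 mm in diameter, 120 mm high, standing left of the bay; origin under its centre. Leave alone.
- thread_spool: Bystander: loose blue thread spool, 44 mm in diameter, 55 mm high, standing to the left, in front of the bay's left end; origin under its centre. Leave alone.
- wax_jar: Bystander: loose amber jar with a steel lid, 60 mm in diameter, 55 mm high, standing right of the bay; origin under its centre. Leave alone.

How it is judged:
By the outcome, as a careful person would: the job done as asked, in the order asked, and still so for the second after the job is handed in, with the robot touching nothing.
It also fails if it takes over 56 s, if anything falls off the work surface, if the arm or the gripper's body presses on something with over 40 N, if the wrist force passes 120 N, or if a joint passes its speed limit or range.

## Working session

There is one attempt and no reset: what is moved stays moved. The work goes in short steps, Python scripts to look and compute and a tool call to move; the robot and the scene stay as the last step left them, time stands still between calls to the robot, and variables do not carry over. Pictures are saved under pics/ and viewed, at most 10 in all, crops included, and the job is handed in when it is done.

Besides the shell and the picture viewer there is one more tool, called as a command line: name --argument value ..., lists and objects as JSON in quotes. step_arm: Moves the arm, as the interface text tells. Its arguments: {"type":"object","properties":{"plan":{"type":"array"}},"required":["plan"]}

```bash
mkdir -p pics
python3 - <<'E'
from cell import env
import cv2
for n in("top","side"):
    cv2.imwrite(f"pics/{n}0.png",env.read_camera(n))
    c=env.get_calibration(n);print(n,c["K"],c["D"],c["extrinsics"])
print(env.state())
E
```

```text
top [[432.00867977   0.         275.15366628]
 [  0.         432.00867977 207.15220494]
 [  0.           0.           1.        ]] [0.02029315 0.         0.         0.         0.        ] [[-6.71124500e-02 -9.97745135e-01 -7.50906151e-04  1.00674300e+02]
 [ 9.73075193e-01 -6.56193354e-02  2.20949704e-01 -5.78064581e+02]
 [-2.20500766e-01  1.40977878e-02  9.75284914e-01 -7.56964855e+02]
 [ 0.00000000e+00  0.00000000e+00  0.00000000e+00  1.00000000e+00]]
side [[517.43242393   0.         281.67056714]
 [  0.         517.43242393 213.06566469]
 [  0.           0.           1.        ]] [-0.13711722  0.          0.          0.          0.        ] [[-9.94050757e-01 -1.07466240e-01  1.77228848e-02  6.20399651e+02]
 [ 7.51996439e-02 -5.59460419e-01  8.25438703e-01 -5.30095486e+01]
 [-7.87915416e-02  8.21860722e-01  5.64213476e-01 -1.27382545e+03]
 [ 0.00000000e+00  0.00000000e+00  0.00000000e+00  1.00000000e+00]]
{'t': 0.1, 'joints': array([ 1.15937422e+00,  4.91485047e-01,  1.55941480e+00, -7.40338073e-06,
        1.09165972e+00, -1.05577474e-01]), 'qvel': array([ 0.0011471 , -0.00217519, -0.0024788 ,  0.00091065,  0.00052592,
       -0.00043096]), 'tau': array([ 2.62587324e-03, -6.13623977e+01, -2.58608526e+01,  6.94060978e-02,
        4.70475142e-02, -4.29615886e-05]), 'eef_pos': array([188.06588767, 595.80576715, 214.11996332]), 'tcp_rot': array([-3.14063043e+00, -9.53652264e-05,  2.83575139e+00]), 'ft_force': array([0.57141026, 1.28441979, 0.39586967]), 'moment': array([ 0.01695736,  0.02474429, -0.0081424 ]), 'grip_force': 0.0, 'opening': 1.0010607042209896}
```

View pics/top0.png

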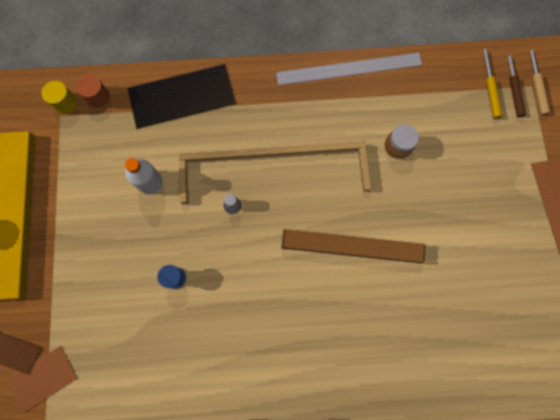

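View pics/side0.png

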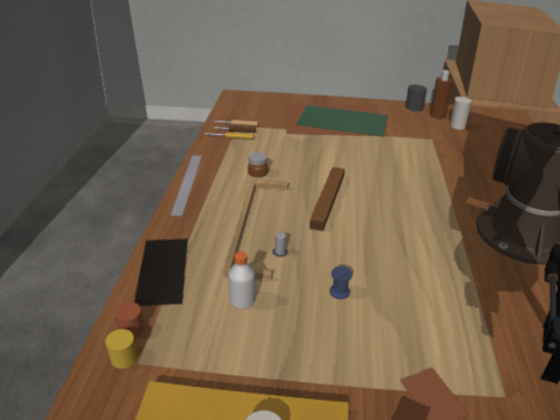

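The top view shows the strop from (283,240) to (424,253), the bay's fences with corners near (182,155) and (363,147), the post's top at (231,200), bottle (140,170), spool (172,277) and jar (402,140). The side view agrees with this.

```bash
cat > h.py <<'E'
from cell import env
import cv2,numpy as np
def ray(n,uv,z,c=None):
    c=c or env.get_calibration(n)
    K,D,T=map(np.array,(c["K"],c["D"],c["extrinsics"]))
    p=cv2.undistortPoints(np.array(uv,float).reshape(-1,1,2),K,D).reshape(-1,2)
    d=np.c_[p[:,0],-p[:,1],-np.ones(len(p))]@T[:3,:3]
    o=-T[:3,:3].T@T[:3,3]
    return (o+d*((z-o[2])/d[:,2])[:,None])[:,:2]
def strop(im=None):
    """centre, yaw, size of strop top"""
    im=env.read_camera("top") if im is None else im
    hsv=cv2.cvtColor(im,cv2.COLOR_BGR2HSV)
    m=cv2.inRange(hsv,(0,70,20),(18,255,125)); m[:,:165]=0; m[:125]=0; m[330:]=0; m[:,450:]=0
    m=cv2.morphologyEx(m,cv2.MORPH_OPEN,np.ones((5,5)))
    cs=cv2.findContours(m,0,2)[0]; c=max(cs,key=cv2.contourArea)
    P=ray("top",c.reshape(-1,2),30).astype(np.float32)
    (cen,sz,a)=cv2.minAreaRect(P); b=cv2.boxPoints((cen,sz,a))
    e=max([b[1]-b[0],b[2]-b[1]],key=np.linalg.norm); e=e if e[1]>0 else -e
    return np.array(cen),np.degrees(np.arctan2(-e[0],e[1])),sz,m
E
python3 - <<'E'
from h import *
im=cv2.imread("pics/top0.png")
c,a,s,m=strop(im);print("strop",c,a,s)
pts={"fenceTLinner":[188,160],"TRinner":[361,153]}
for k,v in pts.items():print(k,ray("top",[v],22))
crop=im[110:290,150:450].copy();crop[m[110:290,150:450]>0]=crop[m[110:290,150:450]>0]//2+np.array([0,120,0],np.uint8)
cv2.imwrite("pics/c1.png",cv2.resize(im[125:225,160:410],None,fx=3.2,fy=3.2,interpolation=cv2.INTER_CUBIC))
cv2.imwrite("pics/c2.png",cv2.resize(crop,None,fx=2.6,fy=2.6))
E
```

```text
strop [503.21661377 -84.3657074 ] -10.070917 (278.5564270019531, 37.73542022705078)
fenceTLinner [[704.20374736 232.77689347]]
TRinner [[ 695.35931516 -123.05859206]]
```

View pics/c1.png

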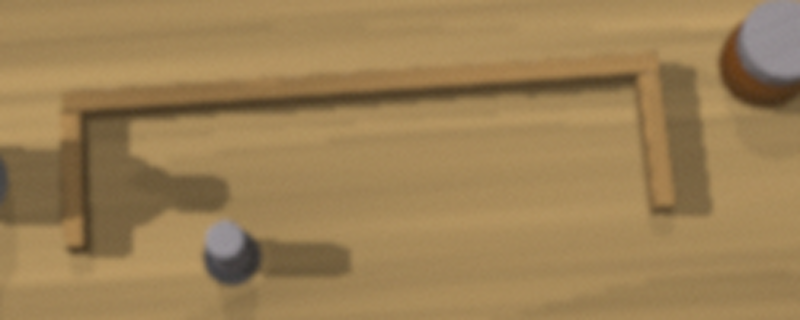

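View pics/c2.png

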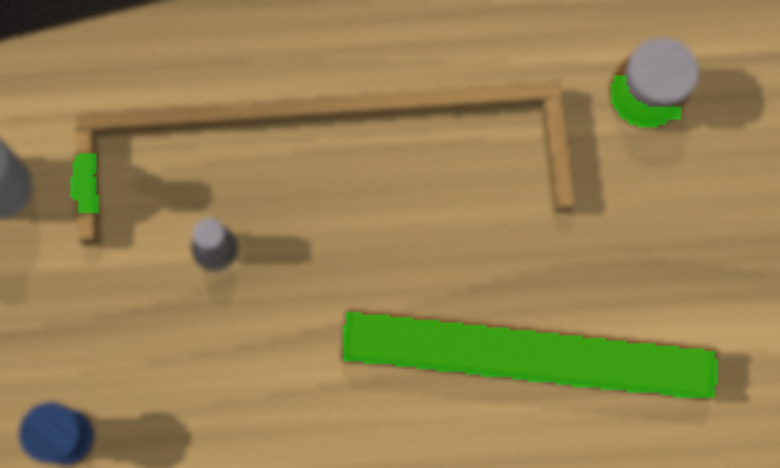

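The crops show the bay's fence tops: inner corners at (185.6,160) and (359.4,148.1), and fence ends at (186.5,202.5) and (364,191). The post's top is at (230.3,200). The strop mask fits the strop well.

Run:
```python
from h import *
np.set_printoptions(precision=1,suppress=True)
p=ray("top",[[185.6,160],[359.4,148.1],[186.5,202],[364,191]],22);print("bay",p,np.linalg.norm(p[0]-p[1]),np.linalg.norm(p[0]-p[2]),np.linalg.norm(p[1]-p[3]))
e=p[0]-p[1];e/=np.linalg.norm(e);yaw=np.arctan2(-e[0],e[1]);n=np.array([e[1],-e[0]])
o=(p[0]+p[1])/2-45*n;print("yaw",np.degrees(yaw),"o",o)
post=ray("top",[[230.3,200]],50)[0];print("post",post,"bay",(post-o)@n,(post-o)@e)
for k,u,z in(("bottle",(133,165),120),("spool",(171,274),55),("jar",(405,138),55)):
    q=ray("top",[u],z)[0];print(k,q,"bay",(q-o)@n,(q-o)@e)
c=np.array([503.2,-84.4]);print("strop",(c-o)@n,(c-o)@e, -10.07-np.degrees(yaw))
```

```text
bay [[ 704.5  237.7]
 [ 706.2 -120.9]
 [ 615.7  237.8]
 [ 614.5 -120.2]] 358.62835281441363 88.8001330875858 91.73935933400688
yaw 0.2665140018965041 o [660.4  58.2]
post [606.9 147.4] bay -53.01361062271821 89.51110956507779
bottle [666.2 313.4] bay 7.038236369042883 255.23187625953761
spool [471.7 263. ] bay -187.6847935872224 205.70868099883887
jar [ 709.2 -206.1] bay 47.64770757275327 -264.48335547878816
strop -157.8263812282049 -141.82927626783484 -10.336514001896504
```

step_arm --plan '[[[-383,-242,14,-7.5,1],[-383,-242,14,-7.5,1],[-383,-242,14,-7.5,1],[-383,-242,14,-7.5,1],[-383,-242,14,-7.5,1],[-383,-242,14,-7.5,1],[-383,-242,14,-7.5,1],[-383,-242,14,-7.5,1]]]'

```text
t: 0.77
eef_pos: [403.5, 340.4, 204.2]
tcp_rot: [-3.142, -0.0, 2.967]
ft_force: [0.9, 1.0, -0.5]
opening: 1.001
grip_force: 0.0
```

```bash
cat >> h.py <<'E'
def to(x,y,z,yaw):
    """tool-frame shift and turn to a world target"""
    s=env.state();p=s["eef_pos"];w=s["tcp_rot"][2];d=np.array([x,y,z])-p;c,n=np.cos(w),np.sin(w)
    t=-(yaw-np.degrees(w)+180)%360
    print("at",np.round(p,1),round(np.degrees(w),1),"F",np.round(s["ft_force"],1),"shift",np.round([d[0]*c+d[1]*n,d[0]*n-d[1]*c,-d[2]],1),"turn",round(-((yaw-np.degrees(w)+180)%360-180),1),"t",s["t"])
E
python3 -c "
from h import *
to(451,-75,120,170)"
```

```text
at [403.5 340.4 204.2] 170.0 F [ 0.9  1.  -0.5] shift [-119.  -400.8   84.2] turn -0.0 t 0.7667
```

step_arm --plan '[[[-119,-400,10,0,1],[-119,-400,20,0,1],[-119,-400,30,0,1],[-119,-400,40,0,1],[-119,-400,50,0,1],[-119,-400,60,0,1],[-119,-400,70,0,1],[-119,-400,84,0,1]]]'

```text
t: 1.43
eef_pos: [440.1, 14.7, 153.7]
tcp_rot: [3.141, 0.002, 2.967]
ft_force: [1.4, 0.6, -0.3]
opening: 1.001
grip_force: 0.0
```

```bash
python3 -c "
from h import *
to(448,-75,60,170)"
```

```text
at [440.1  14.7 153.7] 170.0 F [ 1.4  0.6 -0.3] shift [-23.4 -86.9  93.7] turn -0.0 t 1.4333
```

step_arm --plan '[[[-20,-80,60,0,1],[-20,-80,80,0,1],[-20,-80,92,0,1],[-20,-80,92,0,1],[-20,-80,92,0,1],[-20,-80,92,0,1]]]'

```text
t: 1.93
eef_pos: [445.8, -65.2, 62.0]
tcp_rot: [3.141, -0.0, 2.966]
ft_force: [0.4, 0.5, -0.1]
opening: 0.998
grip_force: 0.0
```

```bash
python3 -c "
from h import *
to(450,-76,9,170)
im=env.read_camera('top');cv2.imwrite('pics/t1.png',im);print(strop(im)[:3])"
```

```text
at [445.8 -65.2  62. ] 170.0 F [ 0.4  0.5 -0.1] shift [-6.  -9.9 53. ] turn -0.0 t 1.9333
(array([ 445.50897217, -148.18211365]), np.float32(-9.059603), (225.7161865234375, 219.11260986328125))
```

View pics/t1.png

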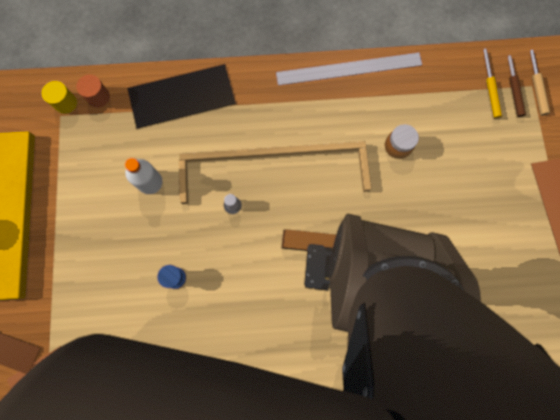

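The arm hides most of the strop from above. The open fingertips are in front of the near face, parallel to it, so I lower and push forward.

step_arm --plan '[[[-6,-10,25,0,1],[-6,-10,45,0,1],[-6,-10,53,0,1],[-6,-10,53,0,1],[-6,-10,53,0,1]]]'

```text
t: 2.4
eef_pos: [450.2, -75.8, 9.5]
tcp_rot: [3.142, 0.001, 2.968]
ft_force: [0.3, -0.5, -0.0]
opening: 1.002
grip_force: 0.0
```

step_arm --plan '[[[-8,0,0,0,1],[-15,0,0,0,1],[-22,0,0,0,1],[-29,0,0,0,1],[-36,0,0,0,1],[-43,0,0,1,1],[-50,0,0,2.5,1],[-56,0,0,4,1]]]'

```text
t: 3.07
eef_pos: [505.8, -86.3, 8.5]
tcp_rot: [3.142, -0.0, 2.895]
ft_force: [-0.3, 0.3, 0.7]
opening: 1.001
grip_force: 0.8
```

```bash
python3 -c "
from h import *
to(547,-93,9,160)
im=env.read_camera('side');cv2.imwrite('pics/s1.png',im)"
```

```text
at [505.8 -86.3   8.5] 165.9 F [-0.3  0.3  0.7] shift [-41.6   3.6  -0.5] turn 5.9 t 3.0667
```

View pics/s1.png

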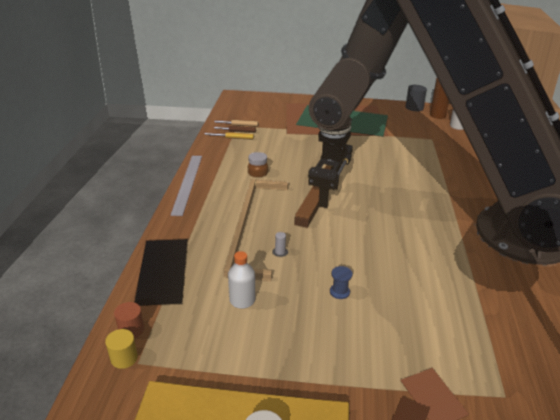

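The side view shows the strop being pushed ahead of the fingers and angled left end forward, with its left end at about (308,215), clear of the post at (280,245). I continue.

step_arm --plan '[[[-6,0,0,1,1],[-12,1,0,2,1],[-18,1,0,3,1],[-24,2,0,4,1],[-30,2,0,5,1],[-36,3,0,6,1],[-42,3,0,6,1],[-42,3,0,6,1]]]'

```text
t: 3.78
eef_pos: [547.9, -93.8, 8.6]
tcp_rot: [3.141, 0.001, 2.792]
ft_force: [-0.3, 0.2, -0.1]
opening: 1.0
grip_force: 0.0
```

step_arm --plan '[[[10,0,0,0,1],[30,0,-20,0,1],[50,0,-60,0,0],[50,0,-91,0,-1],[50,0,-91,0,-1],[50,0,-91,0,-1]]]'

```text
t: 4.28
eef_pos: [499.4, -76.2, 101.2]
tcp_rot: [3.141, 0.004, 2.793]
ft_force: [0.7, 0.3, -0.4]
opening: 0.776
grip_force: 0.0
```

```bash
python3 -c "
from h import *
to(440,-250,100,160)"
```

```text
at [499.4 -76.2 101.2] 160.0 F [ 0.7  0.3 -0.4] shift [  -3.6 -183.6    1.2] turn -0.0 t 4.2833
```

step_arm --plan '[[[120,290,-60,0,-1],[120,290,-60,0,-1],[120,290,-60,0,-1],[120,290,-60,0,-1],[120,290,-60,0,-1],[120,290,-60,0,-1],[120,290,-60,0,-1],[120,290,-60,0,-1]]]'

```text
t: 4.95
eef_pos: [484.9, 240.2, 158.9]
tcp_rot: [-3.141, -0.001, 2.794]
ft_force: [0.4, -0.4, 0.1]
opening: 0.216
grip_force: 0.0
```

```bash
python3 -c "
from h import *
im=env.read_camera('top');cv2.imwrite('pics/t2.png',im);r=strop(im);print(r[:3]);to(440,-250,100,160)
im[r[3]>0,1]=200;cv2.imwrite('pics/t2.png',im)"
```

```text
(array([ 685.67327881, -197.63116455]), np.float32(-13.316946), (41.42241287231445, 18.600351333618164))
at [485.2 243.  159.6] 160.1 F [-2.7  1.6  0.2] shift [-124.9 -479.1   59.6] turn 0.1 t 5.0
```

View pics/t2.png

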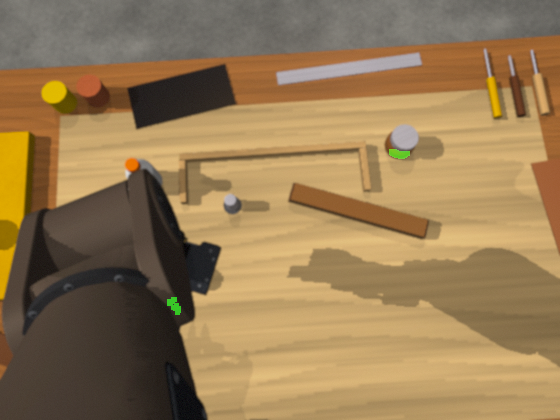

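The strop lies tilted from (291,192) to (427,230), clear of the post and the right fence. The mask missed it because the lighting changed, so I adjust the thresholds.

```bash
python3 -c "
from h import *
im=cv2.imread('pics/t2.png');hsv=cv2.cvtColor(im,cv2.COLOR_BGR2HSV)
for u,v in((310,196),(360,210),(415,225),(360,190),(360,235),(400,255),(187,180),(275,150)):print(u,v,hsv[v,u])
m=cv2.inRange(hsv,(0,140,40),(15,255,160));m[:,:240]=0;m[:165]=0;m[330:]=0;m[:,450:]=0
c=max(cv2.findContours(m,0,2)[0],key=cv2.contourArea);P=ray('top',c.reshape(-1,2),30).astype(np.float32)
print(cv2.minAreaRect(P),np.round(ray('top',cv2.boxPoints(cv2.minAreaRect(c)),30)))
"
```

```text
310 196 [ 15 169 146]
360 210 [ 15 174 145]
415 225 [ 14 166 144]
360 190 [ 19 112 214]
360 235 [ 18 115 215]
400 255 [ 19 114 210]
187 180 [ 18 120 106]
275 150 [ 17 130 192]
((575.2425537109375, -101.57171630859375), (274.27496337890625, 38.07366943359375), 69.91223907470703) [[ 604.   34.]
 [ 640.   21.]
 [ 545. -238.]
 [ 511. -223.]]
```

Measured centre (575,-101), angle 20°, size 274x38, all as planned. Next comes the push on the right end face along the strop's axis.

step_arm --plan '[[[-196,-480,20,0,-1],[-196,-480,20,0,-1],[-196,-480,20,0,-1],[-196,-480,20,0,-1],[-196,-480,20,0,-1],[-196,-480,20,0,-1],[-196,-480,20,0,-1],[-196,-480,20,0,-1]]]'

```text
t: 5.67
eef_pos: [497.7, -97.5, 145.3]
tcp_rot: [3.142, -0.002, 2.792]
ft_force: [1.9, 0.7, -1.1]
opening: 0.002
grip_force: 0.0
```

```bash
sed -i 's/m=cv2.inRange.*/m=cv2.inRange(hsv,(0,140,40),(16,255,165)); m[:,:180]=0; m[:140]=0; m[330:]=0; m[:,450:]=0; m[:165,380:]=0/' h.py; python3 -c "
from h import *
to(513,-271,9,160)"
```

```text
at [497.7 -97.5 145.3] 160.0 F [ 1.9  0.7 -1.1] shift [ -73.8 -157.7  136.3] turn -0.0 t 5.6667
```

step_arm --plan '[[[-70,-150,40,0,-1],[-70,-150,60,0,-1],[-70,-150,80,0,-1],[-70,-150,80,0,-1],[-70,-150,90,0,-1],[-70,-150,90,0,-1],[-70,-150,90,0,-1]]]'

```text
t: 6.25
eef_pos: [511.8, -260.4, 54.6]
tcp_rot: [3.14, -0.004, 2.79]
ft_force: [-1.1, 0.3, -0.0]
opening: 0.004
grip_force: 0.0
```

```bash
python3 -c "
from h import *
to(513,-271,9,160)"
```

```text
at [ 511.8 -260.4   54.6] 159.9 F [-1.1  0.3 -0. ] shift [-4.8 -9.5 45.6] turn -0.1 t 6.25
```

step_arm --plan '[[[-5,-10,25,0,-1],[-5,-10,45,0,-1],[-5,-10,46,0,-1],[-5,-10,46,0,-1],[-5,0,46,0,-1],[-5,8,46,0,-1],[-5,14,46,0,-1],[-5,20,46,0,-1]]]'

```text
t: 6.92
eef_pos: [525.5, -242.3, 11.7]
tcp_rot: [-3.141, 0.001, 2.793]
ft_force: [-0.3, 0.2, 0.1]
opening: 0.007
grip_force: 0.0
```

step_arm --plan '[[[0,8,0,0,-1],[0,16,0,0,-1],[0,24,0,0,-1],[0,32,0,0,-1],[0,40,0,0,-1],[0,48,0,0,-1],[0,56,0,0,-1],[0,62,0,0,-1]]]'

```text
t: 7.58
eef_pos: [546.3, -184.2, 10.7]
tcp_rot: [3.141, -0.0, 2.793]
ft_force: [-0.7, -2.2, 2.7]
opening: 0.007
grip_force: 1.2
```

```bash
python3 -c "
from h import *
to(576,-98,9,160)
im=env.read_camera('top');cv2.imwrite('pics/t3.png',im);print(strop(im)[:3])"
```

```text
at [ 546.3 -184.2   10.7] 160.0 F [-0.7 -2.2  2.7] shift [ 1.6 91.2  1.7] turn -0.0 t 7.5833
(array([635.97387695,  67.28862762]), np.float32(71.083664), (30.756940841674805, 35.77194595336914))
```

View pics/t3.png

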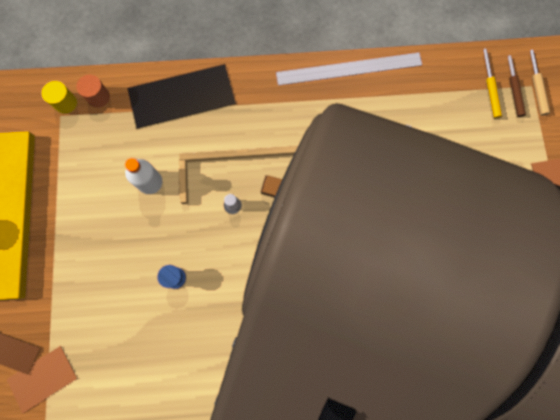

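The left end is visible at about (262,187) in the top view, just right of the post at (231,203) and inside the mouth, on track. I continue along the axis.

step_arm --plan '[[[0,8,1,0,-1],[0,16,1,0,-1],[0,24,1,0,-1],[0,31,1,0,-1],[0,38,1,0,-1],[0,45,1,0,-1],[1,52,1,0,-1],[1,56,1,0,-1]]]'

```text
t: 8.3
eef_pos: [564.3, -131.2, 9.6]
tcp_rot: [3.141, -0.0, 2.793]
ft_force: [0.2, -1.2, -1.3]
opening: 0.002
grip_force: 0.4
```

```bash
python3 -c "
from h import *
to(576,-98,9,160)
im=env.read_camera('top');cv2.imwrite('pics/t4.png',im);r=strop(im);print(r[:3])
c=max(cv2.findContours(r[3],0,2)[0],key=cv2.contourArea);print(np.round(ray('top',cv2.boxPoints(cv2.minAreaRect(c)),30)))"
```

```text
at [ 564.3 -131.2    9.6] 160.0 F [ 0.2 -1.2 -1.3] shift [ 0.4 35.2  0.6] turn 0.0 t 8.3Traceback (most recent call last):
  File "<string>", line 4, in <module>
    im=env.read_camera('top');cv2.imwrite('pics/t4.png',im);r=strop(im);print(r[:3])
                                                              ~~~~~^^^^
  File "h.py", line 16, in strop
    cs=cv2.findContours(m,0,2)[0]; c=max(cs,key=cv2.contourArea)
                                     ~~~^^^^^^^^^^^^^^^^^^^^^^^^
ValueError: max() iterable argument is empty
```

step_arm --plan '[[[0,7,0,0,-1],[0,14,0,0,-1],[0,21,0,0,-1],[0,28,0,0,-1],[0,35,0,0,-1],[0,35,0,0,-1]]]'

```text
t: 8.85
eef_pos: [576.7, -98.0, 9.7]
tcp_rot: [3.141, 0.0, 2.793]
ft_force: [-0.0, 0.3, 0.4]
opening: 0.002
grip_force: 0.0
```

step_arm --plan '[[[0,-12,0,0,-1],[10,-25,-40,0,-1],[60,-25,-100,0,-1],[100,-25,-140,0,-1],[140,100,-150,0,-1],[160,150,-150,0,-1],[160,200,-150,0,-1],[160,250,-150,0,-1]]]'

```text
t: 9.52
eef_pos: [497.4, 61.2, 145.8]
tcp_rot: [3.141, 0.001, 2.79]
ft_force: [0.8, 0.3, -0.4]
opening: 0.004
grip_force: 0.0
```

```bash
python3 -c "
from h import *
to(485,243,160,160)"
```

```text
at [497.4  61.2 145.8] 159.9 F [ 0.8  0.3 -0.4] shift [ 74.2 166.5 -14.2] turn -0.1 t 9.5167
```

step_arm --plan '[[[120,110,-20,0,-1],[120,110,-20,0,-1],[120,110,-20,0,-1],[120,110,-20,0,-1],[120,110,-20,0,-1]]]'

```text
t: 9.93
eef_pos: [420.6, 208.6, 165.5]
tcp_rot: [3.14, 0.0, 2.796]
ft_force: [0.3, -0.9, -0.1]
opening: 0.006
grip_force: 0.0
```

```bash
python3 -c "
from h import *
im=env.read_camera('top');r=strop(im);print(r[:3])
c=max(cv2.findContours(r[3],0,2)[0],key=cv2.contourArea);print(np.round(ray('top',cv2.boxPoints(cv2.minAreaRect(c)),30)))
cv2.imwrite('pics/t5.png',im);to(580,-40,100,160)"
```

```text
(array([625.6428833 ,  39.68955994]), np.float32(-19.983965), (274.0368347167969, 38.95418930053711))
[[654. 174.]
 [691. 163.]
 [597. -96.]
 [561. -82.]]
at [422.  206.8 165.2] 160.2 F [0.  0.2 0.1] shift [-232.2 -178.8   65.2] turn 0.2 t 9.9833
```

View pics/t5.png

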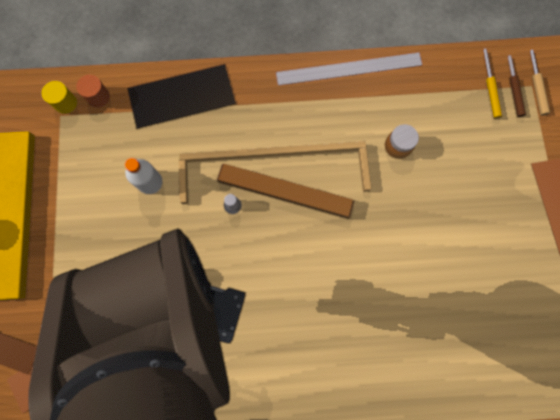

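The left end is past the post: the strop spans (220,175) to (352,208), the post is in front of it at (231,203), and the right end at y ≈ -98 is clear of the right fence. Now I push the right end in from the near face.

step_arm --plan '[[[-198,-202,20,0,-1],[-198,-202,40,0,-1],[-198,-202,60,0,-1],[-198,-202,80,0,-1],[-198,-202,90,0,-1],[-198,-202,90,0,-1],[-198,-202,90,0,-1],[-198,-202,90,0,-1]]]'

```text
t: 10.65
eef_pos: [541.0, -58.8, 72.0]
tcp_rot: [-3.141, -0.001, 2.787]
ft_force: [-1.7, -0.5, 0.3]
opening: 0.005
grip_force: 0.0
```

```bash
python3 -c "
from h import *
to(540,-52,9,160)"
```

```text
at [541.  -58.8  72. ] 159.7 F [-1.7 -0.5  0.3] shift [ 3.3  6.  63. ] turn -0.3 t 10.65
```

step_arm --plan '[[[2,2,25,0,-1],[2,2,55,0,-1],[2,2,63,0,-1],[2,2,63,0,-1],[-5,2,63,0,-1],[-11,2,63,0,-1],[-17,2,63,0,-1],[-23,2,63,0,-1]]]'

```text
t: 11.32
eef_pos: [563.6, -58.8, 12.9]
tcp_rot: [3.141, 0.002, 2.792]
ft_force: [-1.3, -0.5, 1.5]
opening: 0.003
grip_force: 0.4
```

step_arm --plan '[[[-7,0,0,-2,-1],[-14,0,0,-5,-1],[-21,1,0,-8,-1],[-28,1,0,-11,-1],[-35,2,0,-14,-1],[-42,2,0,-16,-1],[-49,3,0,-18,-1],[-54,3,0,-20,-1]]]'

```text
t: 11.98
eef_pos: [615.3, -74.3, 12.4]
tcp_rot: [-3.141, 0.001, -3.14]
ft_force: [-0.4, 1.0, -0.7]
opening: 0.006
grip_force: 0.3
```

```bash
python3 -c "
from h import *
to(580,-79,9,180)"
```

```text
at [615.3 -74.3  12.4] -179.9 F [-0.4  1.  -0.7] shift [35.3 -4.6  3.4] turn 0.1 t 11.9833
```

step_arm --plan '[[[20,0,0,0,-1],[50,0,-30,0,-0.5],[90,40,-70,0,0],[130,80,-110,0,0.5],[185,275,-150,0,1],[185,275,-150,0,1],[185,275,-150,0,1],[185,275,-150,0,1]]]'

```text
t: 12.65
eef_pos: [458.8, 124.4, 138.4]
tcp_rot: [3.141, 0.002, 3.141]
ft_force: [0.6, 1.1, -0.3]
opening: 0.439
grip_force: 0.0
```

step_arm --plan '[[[10,100,0,0,1],[10,100,0,0,1],[10,100,0,0,1],[10,100,0,0,1]]]'

```text
t: 12.98
eef_pos: [449.1, 226.3, 137.8]
tcp_rot: [3.14, 0.002, -3.138]
ft_force: [-0.7, -0.4, -0.4]
opening: 0.719
grip_force: 0.0
```

```bash
python3 -c "
from h import *
im=env.read_camera('top');r=strop(im);print(r[:3])
c=max(cv2.findContours(r[3],0,2)[0],key=cv2.contourArea);print(np.round(ray('top',cv2.boxPoints(cv2.minAreaRect(c)),30)))
cv2.imwrite('pics/t6.png',im);to(580,40,70,180)"
```

```text
(array([649.77331543,  38.02416992]), np.float32(-2.704297), (272.6658020019531, 38.284912109375))
[[675. 174.]
 [662. -99.]
 [624. -96.]
 [637. 175.]]
at [449.2 224.7 137.6] -179.8 F [-0.4 -0.6 -0.4] shift [-130.2 -185.1   67.6] turn 0.2 t 13.0333
```

Centre (650,38), 2.7° off parallel, inside the bay. The next push is a wide, centred one with both open fingertips on the near face, up to the back fence.

step_arm --plan '[[[-135,-187,10,0,1],[-135,-187,25,0,1],[-135,-187,40,0,1],[-135,-187,55,0,1],[-135,-187,65,0,1],[-135,-187,65,0,1],[-135,-187,65,0,1]]]'

```text
t: 13.62
eef_pos: [586.1, 30.1, 69.4]
tcp_rot: [-3.141, -0.001, 3.136]
ft_force: [-0.4, -0.1, -0.2]
opening: 0.998
grip_force: 0.0
```

```bash
python3 -c "
from h import *
to(590,38,10,180)"
```

```text
at [586.1  30.1  69.4] 179.7 F [-0.4 -0.1 -0.2] shift [-3.9  7.9 59.4] turn -0.3 t 13.6167
```

step_arm --plan '[[[-2,8,25,0,1],[-2,8,50,0,1],[-2,8,59,0,1],[-2,8,59,0,1],[-9,8,59,0,1],[-16,8,59,0,1],[-23,8,59,0,1],[-30,8,59,0,1]]]'

```text
t: 14.28
eef_pos: [615.7, 43.8, 14.1]
tcp_rot: [-3.142, 0.002, 3.141]
ft_force: [-0.5, -0.0, -0.1]
opening: 0.998
grip_force: 0.0
```

step_arm --plan '[[[-6,0,0,0,1],[-12,0,0,0,1],[-18,0,0,0,1],[-23,0,0,0,1],[-28,0,0,0,1],[-32,0,0,0,1],[-36,0,0,0,1],[-38,0,0,0,1]]]'

```text
t: 14.95
eef_pos: [652.6, 43.9, 12.7]
tcp_rot: [3.142, 0.0, 3.141]
ft_force: [-1.6, -0.3, 1.3]
opening: 1.0
grip_force: 0.9
```

Creep on until the fence takes the load.

step_arm --plan '[[[-2,0,0,0,1],[-4,0,0,0,1],[-5,0,0,0,1],[-5,0,0,0,1]]]'

```text
t: 15.28
eef_pos: [657.4, 43.8, 12.8]
tcp_rot: [3.141, 0.0, 3.141]
ft_force: [-0.5, 0.1, -0.6]
opening: 1.001
grip_force: 0.0
```

step_arm --plan '[[[-1,0,0,0,1],[-2,0,0,0,1],[-3,0,0,0,1],[-3,0,0,0,1]]]'

```text
t: 15.62
eef_pos: [660.0, 43.8, 12.8]
tcp_rot: [-3.142, -0.001, 3.141]
ft_force: [-2.0, -0.0, 1.4]
opening: 1.001
grip_force: 1.1
```

step_arm --plan '[[[-1,0,0,0,1],[-2,0,0,0,1],[-3,0,0,0,1],[-3,0,0,0,1]]]'

```text
t: 15.95
eef_pos: [660.2, 43.8, 12.8]
tcp_rot: [-3.141, -0.007, -3.141]
ft_force: [-16.8, -2.6, 10.3]
opening: 1.003
grip_force: 8.0
```

The fence is reached: 17 N, with no more travel. Back off, retreat left and inspect.

step_arm --plan '[[[15,0,0,0,1],[35,0,0,0,1],[65,0,-30,0,1],[100,0,-70,0,1],[140,40,-110,0,1],[180,80,-140,0,1],[220,120,-150,0,1],[220,160,-150,0,1]]]'

```text
t: 16.62
eef_pos: [471.3, 151.4, 148.8]
tcp_rot: [3.141, 0.002, 3.139]
ft_force: [1.5, 0.6, -0.4]
opening: 1.002
grip_force: 0.0
```

step_arm --plan '[[[10,60,0,0,1],[10,60,0,0,1],[10,60,0,0,1],[10,60,0,0,1],[10,60,0,0,1]]]'

```text
t: 17.03
eef_pos: [462.9, 211.0, 146.9]
tcp_rot: [3.142, 0.0, 3.141]
ft_force: [0.2, 0.4, 0.6]
opening: 0.998
grip_force: 0.0
```

```bash
python3 -c "
from h import *
im=env.read_camera('top');r=strop(im);print(r[:3])
cv2.imwrite('pics/t7.png',np.vstack([cv2.resize(im[120:260,120:430],(775,350),interpolation=2),cv2.resize(env.read_camera('side')[130:330,150:400],(775,249))[:,:]]))"
```

```text
(array([686.92657471,  38.73360443]), np.float32(-0.058066215), (273.3025817871094, 40.52909851074219))
```

View pics/t7.png

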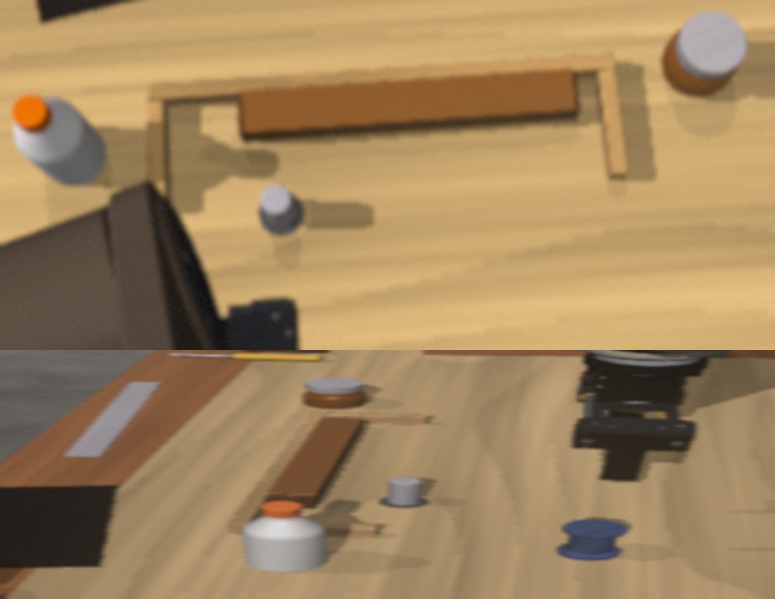

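The strop lies flat against the back fence, from (242,112) to (575,92) in the enlarged view. The post at (280,208) is in front of its left end, the bystanders stand where they were, and the arm touches nothing.

```bash
python3 -c "
from cell import env
print(env.job_done())"
```

```text
the job is handed in; nothing more can be done
None
```

I handed the job in at about 17 s of the 56 s allowed: the strop lies flat along the bay's back fence with the post in front of its left end, and the bottle, spool and jar were left where they stood.

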